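# Find the balance point of a sprung box lid and hold it just below

### The arm

A 6-joint arm with a two-finger parallel gripper is mounted at the origin on a cart in front of the work surface, level with it; the furniture and walls round the work are solid. World frame = base frame: x ahead of the robot, y to its left, z up, the work surface at z = 0. Lengths are in mm, angles in rad, forces in N, time in s.
With the tool pointing down it reaches from about 275 to 850 mm from the base axis. Payload 19 kg.
Tool frame: the origin (TCP) lies between the finger pads; the fingertips stand 19 mm ahead of it and the grasp point (between the pads) is the TCP; z points along the fingers, y is the line along which they close (so a half turn about z gives the same grasp; the last joint's range is limited). The gripper opens to 85 mm and grips with 20 to 120 N. Pads are 22 mm wide; open, the fingers measure 114 mm over their backs; the gripper's body (76 mm by 85 mm) begins 54 mm behind the grasp point. The pads swing forward as they close: fully open they stand 13 mm farther back than shut.
Start: joints at [1.078, 0.15, 1.437, -0, 1.554, -0.134], TCP at [201.915, 538.352, 250.267] pointing down, gripper open.
Joint ranges: [-2.8, 2.8], [-0.68, 2.1], [0.12, 2.68], [-1.39, 4.53], [0.16, 2.79], [-2.81, 2.81]. Speed limits (rad/s): [1.89, 1.89, 2.22, 3.01, 3.01, 3.01].

### API

Orientations are given as a unit quaternion [w, x, y, z].
In Python, from cell import manip, snapshot, get_calibration, workorder, regions_of, mark_of gives the robot as it stands. The module is installed in compiled form; this text tells all that it offers.
- The arm moves only by the tool step_arm, never from a script. Its argument "series" is a list of rows, each an object of numbers: "dx", "dy", "dz": the shift along the tool's x, y, z in cm; "ax", "ay", "az": the turn, a rotation vector about the tool's x, y, z in rad. In form: [{"dx": .., "dy": .., "dz": .., "ax": .., "ay": .., "az": ..}, ...]. A call has 1 to 20 rows; each row is the pose to reach, as a shift and turn from the pose commanded when the call began, along the tool's axes at that moment; what a row does not reach only later rows make up. A row lasts 1/12 s, in which the tool goes at most 41.7 mm and 7.16 degrees, less where a joint would pass 70% of its speed; a pose out of reach is approached as far as the arm can. A call with a gripper value outside its range is refused whole. "hand" is the finger opening in cm, from 0 to 8.54, set as the call begins (left out, the last holds). The fingers move at their own pace and stop on an object; "newtons" is the grip in N (left out, the last holds). Time passes only in rows, so rows that repeat a pose let the fingers close. It gives the time, the measured TCP pose, the force, the opening and the grip force at its end, in the units of the state.
- manip.get_state(): the state, without advancing time (a new reading comes with each control period).
- snapshot(name): name is "side" or "top" or "wrist"; returns (picture, depth): 420x560x3 uint8, red, green, blue; 420x560 float32, mm along the optical axis (not along the pixel's ray), 0 where there is no reading.
- get_calibration(name): a dict with "fx", "fy", "cx", "cy" (pixels), "R" (3x3) and "t" (3): a world point X has camera coordinates R X + t. Camera axes: x right, y down, z forward; pixel columns grow to the right and rows downward; lengths in mm; the calibration is good to about 2 mm. The wrist camera is an equidistant fisheye: a pixel r from the principal point sees the ray r / f radians off the axis. A picture is of the moment at which its call begins: read the wrist's pose just before it. get_calibration takes no time and is no camera call; for the wrist camera it gives the pose at the moment of the call.
- workorder.sign_off(): hands the job in; it is judged then, once.
Trained networks look in the newest picture that a camera, given by its name, has taken for a name from the list of things; names that differ only in an ending like _2 or _b are one class to them, and where a whole thing is asked for, a point or a joint stands for the part that bears it (a point fixed in the world has none). Each returns a list of dicts, best first, with "confidence" (0 to 1); they miss things now and then, are a little off and sometimes report something else, mostly with a low value. They report only what shows in the picture. A call takes as long as a camera call. They do not tell look-alikes from the thing itself.
- regions_of(thing, camera): "mask" (420x560 bool, what is visible of it).
- mark_of(thing, camera): "centre" ([x, y, z] in mm, in world coordinates, good to about 4 mm: a listed point, or the origin of a listed thing).
The state is a dict: "time": time; "joint_positions": joint angles; "joint_vel": joint speeds; "joint_efforts": joint torques, N m; "tool_pos": TCP position; "ee_rot": TCP orientation; "ft_force": force on the tool from outside, world axes, zero at the start; "wrist_torque": the same for the moment, N m; "opening": finger opening in mm; "gripper_force": force on a finger pad.
Only numpy, scipy, OpenCV 4.12 (cv2) and the standard library are available. Lean on these libraries where they do the work, as an engineer would, in place of code of your own. Each camera call takes 0.05 s, during which the arm holds its last target. There are 200 camera calls.

### The job

The lid springs of the small drying box are being checked. Take the sanding block off the lid and lay it flat on the bench without dropping it; then raise the lid by its steel bar until the pointer is past the balance stud, where the springs would carry it on up, but do not let it fly open to its stop. Ease it back to about ten degrees below the balance point without letting it fall, leave the jar, spool clamp and rosin cake where they are, and finish while still gripping the bar and holding the lid still there.

Things in the scene. Friction and masses are not known exactly. Their poses are not given: they have to be found in the camera images.
- drying_box: Low wooden box fixed to the bench, 170 (x) x 240 (y) mm, 93 mm high with its 18 mm lid shut. Origin: centre of its underside, on the bench; x points from the bar side (facing the robot) to the hinge at the back, z up. On its right (-y) side a brass wire quadrant stands 10 mm off the wall, centred on the hinge axis, radius 75 mm, with a round brass stud at the balance angle; a short steel pointer pin on the lid's side sweeps along it.
- hinge (a point): Middle of the lid's hinge axis at the back upper edge of the box, 85 mm behind the box's centre and 84 mm above the bench. The axis is parallel to the box's y axis; this point is fixed to the box and its axes are the box's.
- lid (a joint): Lid angle in rad: 0 shut (level), 1.5 at the open stop. The bar edge rises as it grows: the bar's middle is at 218 mm x (-cos angle, along the box's x; +sin angle, up) from hinge. A torsion spring partly carries the 0.95 kg lid: below the balance angle of 1.00 rad (57 degrees, the stud) it falls shut by itself, above it the springs swing it up to the stop. Moved slowly it takes less than 1 N at the bar anywhere, and under 0.5 N either way within 0.2 rad of the balance.
- lid_bar (a point): Middle of the lid's lifting bar: a straight round steel bar, 12 mm in diameter, parallel to the hinge, 124 mm long between two arms of 12 mm diameter that stand it 48 mm out in front of the lid's front edge (42 mm free gap), level with the lid's mid thickness: 84 mm above the bench when shut. It is smooth enough to turn between finger pads as the lid swings, so the gripper can keep pointing down.
- sanding_block: Loose sanding block of pale brown wood, 46 x 90 x 27 mm (x, y, z), about 0.15 kg, lying flat on the shut lid. Origin: centre of its underside, long side along its y.
- jar: Bystander: glass jar with a yellowish cap, 48 mm in diameter, 109 mm tall, standing on the bench to the right of the box's back half. Origin: centre of its underside.
- spool_clamp: Bystander: turned wooden spool clamp with wing nut, 35 mm in diameter, 68 mm tall, standing on the bench to the left of the box's back half. Origin: centre of its underside.
- rosin: Bystander: round cake of rosin, 45 mm in diameter, 16 mm tall, on the bench farther left of the spool clamp. Origin: centre of its underside.
Not all that is in view belongs to the job. Leave any blue or purple look-alike of the sanding_block alone.

How it is judged:
By the outcome, as a careful person would: the job done as asked, in the order asked, and still so for the second after the job is handed in, while the arm keeps its last pose, push and grip.
It also fails if it takes over 58 s, if anything falls off the work surface, if the arm or the gripper's body presses on something with over 40 N, if the wrist force passes 120 N, or if a joint passes its speed limit or range.

## Working session

There is one attempt and no reset: what is moved stays moved. The work goes in short steps, Python scripts to look and compute and a tool call to move; the robot and the scene stay as the last step left them, time stands still between calls to the robot, and variables do not carry over. Pictures are saved under pics/ and viewed, at most 10 in all, crops included, and the job is handed in when it is done.

Besides the shell and the picture viewer there is one more tool, called after "Emit:" as a command line: name --argument value ..., lists and objects as JSON in quotes. step_arm: Moves the arm, as the interface text tells. Its arguments: {"type":"object","properties":{"series":{"type":"array","items":{"type":"object","properties":{"dx":{"type":"number"},"dy":{"type":"number"},"dz":{"type":"number"},"ax":{"type":"number"},"ay":{"type":"number"},"az":{"type":"number"}}}},"hand":{"type":"number"},"newtons":{"type":"number"}},"required":["series"]}

```bash
mkdir -p pics; cat > h.py <<'E'
import numpy as np, cv2
from cell import manip, snapshot, get_calibration, workorder, regions_of, mark_of
def pts(depth,cal,mask):
    v,u=np.nonzero(mask&(depth>0)); z=depth[v,u]
    c=np.stack([(u-cal['cx'])/cal['fx']*z,(v-cal['cy'])/cal['fy']*z,z],1)
    R=np.array(cal['R']);t=np.array(cal['t'])
    return (c-t)@R
def save(n,img): cv2.imwrite('pics/'+n,img[:,:,::-1])
E
python3 - <<'E'
from h import *
s=manip.get_state();print(s['tool_pos'],s['ee_rot'],s['time'],s['opening'])
ims=[]
for cam in ['top','side']:
    p,d=snapshot(cam);cal=get_calibration(cam);ims.append(p)
    np.savez(cam+'.npz',p=p,d=d)
    for th in ['sanding_block','lid_bar','hinge','drying_box','jar','spool_clamp','rosin']:
        for r in mark_of(th,cam)[:3]: 
            c=np.array(r['centre']);q=np.array(cal['R'])@c+cal['t']
            print(cam,th,round(r['confidence'],2),c.round(0),(q[:2]/q[2]*[cal['fx'],cal['fy']]+[cal['cx'],cal['cy']]).round())
    for r in regions_of('sanding_block',cam)[:3]:
        P=pts(d,cal,r['mask'])
        if len(P)==0: continue
        zt=np.percentile(P[:,2],90);T=P[abs(P[:,2]-zt)<6]
        print(cam,'region',r['confidence'],len(P),zt,T.mean(0).round(1),cv2.minAreaRect(T[:,:2].astype(np.float32)))
save('top.png',ims[0]);save('side.png',ims[1])
E
```

```text
[201.81786363 538.19151135 249.67251428] [-1.88991927e-04  1.78414465e-01  9.83955238e-01 -5.76911017e-04] 0.0 85.30840075977214
top sanding_block 0.91 [571.  93.  97.] [266. 231.]
top sanding_block 0.81 [496. 403.   2.] [142. 274.]
top sanding_block 0.63 [ 571. -238.   -1.] [397. 231.]
top lid_bar 0.76 [436.  74.  83.] [277. 290.]
top hinge 0.78 [656.  62.  80.] [277. 196.]
top drying_box 0.94 [571.  68.   3.] [276. 237.]
top jar 0.69 [ 646. -130.   -3.] [351. 204.]
top spool_clamp 0.77 [646. 251.  -2.] [203. 212.]
top rosin 0.51 [655. 314.  -3.] [178. 210.]
top region 0.93 763 30.432188096851476 [494.2 400.7  28.2] ((495.0767822265625, 401.8559265136719), (89.68922424316406, 45.180458068847656), 33.923519134521484)
top region 0.92 798 30.245999587823157 [ 572.  -235.6   28.1] ((572.2515869140625, -235.7043914794922), (45.22167205810547, 89.904296875), 73.37815856933594)
top region 0.59 771 122.9254845289957 [567.2  94.4 121. ] ((568.4501953125, 93.81846618652344), (44.30129623413086, 88.3283920288086), 16.588016510009766)
side sanding_block 0.93 [492. 401.  -1.] [169. 186.]
side sa
[... 168 characters left out ...]
3.  65.  85.] [286. 193.]
side drying_box 0.87 [571.  68.  -2.] [264. 230.]
side jar 0.88 [ 646. -129.    0.] [339. 253.]
side spool_clamp 0.53 [640. 251.  -1.] [238. 185.]
side rosin 0.52 [654. 314.   1.] [228. 173.]
side region 0.79 707 120.23729817856814 [567.3  88.1 118.8] ((568.51318359375, 89.78231811523438), (46.7486457824707, 90.14527893066406), 16.243093490600586)
side region 0.71 517 27.039799935424927 [493.1 395.8  25.5] ((494.3058166503906, 397.62811279296875), (93.83936309814453, 45.25978088378906), 34.8094596862793)
side region 0.63 862 27.96841247650058 [ 570.3 -240.6   26.2] ((572.1343383789062, -240.25277709960938), (44.620933532714844, 91.56253051757812), 74.57705688476562)
```

```bash
python3 - <<'E'
import numpy as np,cv2
a=np.load('top.npz')['p'];b=np.load('side.npz')['p']
c=cv2.resize(a[165:325,120:420],(800,427),interpolation=cv2.INTER_CUBIC)
cv2.imwrite('pics/crop.png',c[:,:,::-1])
E
```

```text
(no output)
```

View pics/top.png

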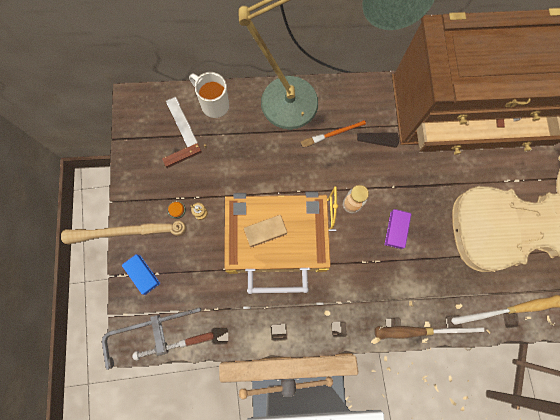

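View pics/side.png

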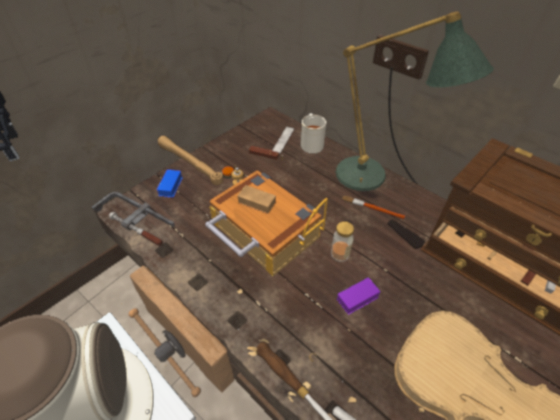

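View pics/crop.png

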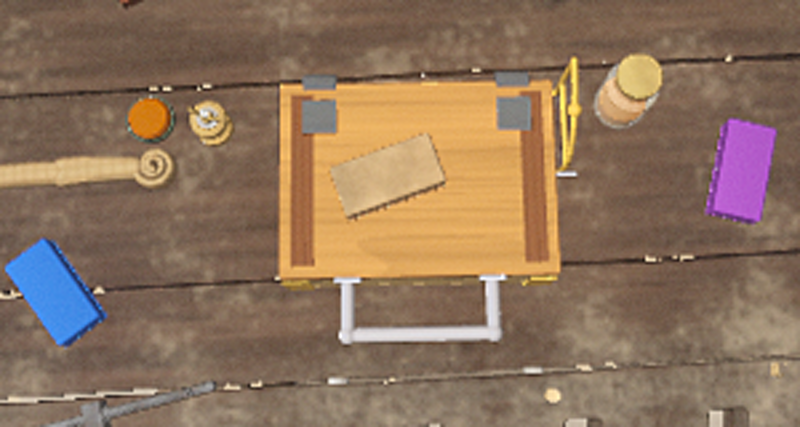

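Candidates in the top view are the pale brown block on the lid at (266,231), the blue one at (142,274) and the purple one at (397,231). I choose the pale brown one on the lid. The crop confirms it: it lies on the lid, turned about 16°. The bar is in front at (277,290), the quadrant and jar are to the right, and the bench at around (355,265) is free.

```bash
python3 - <<'E'
from h import *
z=np.load('top.npz');d=z['d'];cal=get_calibration('top')
P=pts(d,cal,np.ones(d.shape,bool))
S=(P[:,2]>76)&(P[:,2]<100)&(P[:,0]>400)&(P[:,0]<690)&(P[:,1]>-70)&(P[:,1]<210)
L=P[S];lid=L[(L[:,0]>470)]
print('lid',cv2.minAreaRect(lid[:,:2].astype(np.float32)),np.median(lid[:,2]))
B=L[(L[:,0]<452)&(L[:,1]>25)&(L[:,1]<110)&(L[:,2]>80)]
for lo in range(20,115,12):
    b=B[(B[:,1]>=lo)&(B[:,1]<lo+12)]
    if len(b): print(lo,len(b),b.mean(0).round(1),b.min(0).round(),b.max(0).round())
A=L[(L[:,0]<475)];print(A[:,:].min(0),A.max(0))
W=P[(P[:,0]>390)&(P[:,0]<560)&(P[:,1]>-215)&(P[:,1]<-75)];print('place',len(W),np.percentile(W[:,2],[0,50,100]))
E
```

```text
lid ((565.6490478515625, 59.98968505859375), (257.2908630371094, 195.22732543945312), 87.88272857666016) 93.49247453467262
20 18 [435.   28.9  89. ] [429.  26.  84.] [441.  32.  92.]
32 30 [435.5  37.8  88.5] [430.  33.  84.] [441.  43.  93.]
44 33 [436.3  49.7  88.6] [430.  44.  83.] [442.  56.  93.]
56 27 [435.5  62.2  89.6] [431.  56.  87.] [440.  67.  93.]
68 25 [436.3  73.9  89.6] [432.  69.  87.] [441.  79.  92.]
80 29 [437.2  86.   89.1] [432.  80.  86.] [442.  92.  94.]
92 26 [437.5  98.3  89.3] [433.  92.  84.] [442. 103.  93.]
104 15 [438.2 107.5  89.3] [434. 105.  85.] [443. 110.  92.]
[428.43066128   3.83698354  80.57436337] [474.90997366 141.48180631  95.16849491]
place 3905 [-5.25125590e+02  3.45622735e-01  3.21200178e+01]
```

```bash
cat >> h.py <<'E'
from scipy.spatial.transform import Rotation as Ro
def Rt(q): return Ro.from_quat([q[1],q[2],q[3],q[0]])
def goal(yaw): # tool down, tool y at world angle yaw
    y=np.array([np.cos(yaw),np.sin(yaw),0]);z=np.array([0,0,-1.])
    return Ro.from_matrix(np.stack([np.cross(y,z),y,z],1))
def delta(p,yaw):
    s=manip.get_state();R=Rt(s['ee_rot'])
    return (R.inv().apply(np.array(p)-s['tool_pos'])/10).round(2),(R.inv()*goal(yaw)).as_rotvec().round(3)
E
python3 - <<'E'
from h import *
print(delta([568.5,92.5,190],np.radians(16.4)))
z=np.load('top.npz');d=z['d'];cal=get_calibration('top')
P=pts(d,cal,np.ones(d.shape,bool))
W=P[(P[:,0]>410)&(P[:,0]<550)&(P[:,1]>-195)&(P[:,1]<-85)];print('place',len(W),np.percentile(W[:,2],[0,5,50,95,100]))
E
```

```text
(array([-49.98, -28.87,   6.03]), array([-0.   ,  0.   ,  0.926]))
place 2503 [-44.17989736  -3.26802723   0.38597852   3.49240698   7.72921567]
```

Emit:
step_arm --series '[{"dx":-3.1,"dy":-1.8,"dz":0,"az":0.058},{"dx":-6.2,"dy":-3.6,"dz":0,"az":0.116},{"dx":-9.4,"dy":-5.4,"dz":0,"az":0.174},{"dx":-12.5,"dy":-7.2,"dz":0,"az":0.23},{"dx":-15.6,"dy":-9,"dz":0,"az":0.29},{"dx":-18.8,"dy":-10.8,"dz":0.5,"az":0.35},{"dx":-21.9,"dy":-12.6,"dz":1,"az":0.405},{"dx":-25,"dy":-14.4,"dz":1.5,"az":0.463},{"dx":-28.1,"dy":-16.2,"dz":2,"az":0.52},{"dx":-31.2,"dy":-18,"dz":2.5,"az":0.58},{"dx":-34.4,"dy":-19.8,"dz":3,"az":0.637},{"dx":-37.5,"dy":-21.7,"dz":3.5,"az":0.695},{"dx":-40.6,"dy":-23.5,"dz":4,"az":0.753},{"dx":-43.7,"dy":-25.3,"dz":4.5,"az":0.81},{"dx":-46.9,"dy":-27.1,"dz":5,"az":0.868},{"dx":-49,"dy":-28.3,"dz":5.5,"az":0.91},{"dx":-50,"dy":-28.9,"dz":6,"az":0.926},{"dx":-50,"dy":-28.9,"dz":6,"az":0.926},{"dx":-50,"dy":-28.9,"dz":6,"az":0.926}]' --hand 8.5 --newtons 30

```text
invalid input at $.series[0]: expected keys dx, dy, dz, ax, ay, az
```

```bash
python3 - <<'E'
from h import *
print(get_calibration('wrist'))
p,d=snapshot('wrist');save('w1.png',p);cal=get_calibration('wrist')
for cam in ['wrist']:
    for r in mark_of('sanding_block',cam)[:3]: print(r)
s=manip.get_state();print(s['time'],s['tool_pos'])
print(delta([568.5,92.5,107],np.radians(16.4)))
E
```

```text
{'fx': 325.19226210127806, 'fy': 325.19226210127806, 'cx': 280.7181425563863, 'cy': 211.37011364497255, 'R': array([[ 3.50923741e-01,  9.36403998e-01,  2.82219642e-04],
       [ 8.89191188e-01, -3.33324882e-01,  3.13422326e-01],
       [ 2.93583990e-01, -1.09736388e-01, -9.49613798e-01]]), 't': array([-574.98553607,  -42.00731202,  380.83263175])}
{'centre': [487.2, 401.4, -0.4], 'confidence': 0.44}
1.0 [201.90901329 538.35637386 250.25307799]
(array([-49.98, -28.87,  14.33]), array([-0.   ,  0.   ,  0.926]))
```

View pics/w1.png

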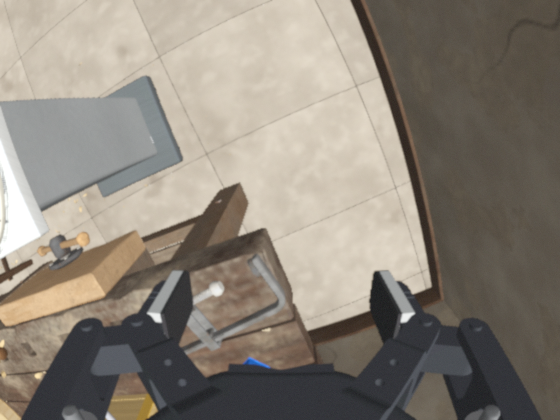

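The move was refused because every row needs all six keys, so the arm has not moved. The wrist view shows the open fingers at (170,300) and (395,300), over the bench's left end. I'm resending the move with full rows.

Emit:
step_arm --series '[{"dx":-3.1,"dy":-1.8,"dz":0,"ax":0,"ay":0,"az":0.058},{"dx":-6.2,"dy":-3.6,"dz":0,"ax":0,"ay":0,"az":0.116},{"dx":-9.4,"dy":-5.4,"dz":0,"ax":0,"ay":0,"az":0.174},{"dx":-12.5,"dy":-7.2,"dz":0,"ax":0,"ay":0,"az":0.23},{"dx":-15.6,"dy":-9,"dz":0,"ax":0,"ay":0,"az":0.29},{"dx":-18.8,"dy":-10.8,"dz":0.5,"ax":0,"ay":0,"az":0.35},{"dx":-21.9,"dy":-12.6,"dz":1,"ax":0,"ay":0,"az":0.405},{"dx":-25,"dy":-14.4,"dz":1.5,"ax":0,"ay":0,"az":0.463},{"dx":-28.1,"dy":-16.2,"dz":2,"ax":0,"ay":0,"az":0.52},{"dx":-31.2,"dy":-18,"dz":2.5,"ax":0,"ay":0,"az":0.58},{"dx":-34.4,"dy":-19.8,"dz":3,"ax":0,"ay":0,"az":0.637},{"dx":-37.5,"dy":-21.7,"dz":3.5,"ax":0,"ay":0,"az":0.695},{"dx":-40.6,"dy":-23.5,"dz":4,"ax":0,"ay":0,"az":0.753},{"dx":-43.7,"dy":-25.3,"dz":4.5,"ax":0,"ay":0,"az":0.81},{"dx":-46.9,"dy":-27.1,"dz":5,"ax":0,"ay":0,"az":0.868},{"dx":-49,"dy":-28.3,"dz":5.5,"ax":0,"ay":0,"az":0.91},{"dx":-50,"dy":-28.9,"dz":6,"ax":0,"ay":0,"az":0.926},{"dx":-50,"dy":-28.9,"dz":6,"ax":0,"ay":0,"az":0.926},{"dx":-50,"dy":-28.9,"dz":6,"ax":0,"ay":0,"az":0.926}]' --hand 8.5 --newtons 30

```text
time: 2.58
tool_pos: [568.3, 92.3, 189.9]
ee_rot: [-0.0, 0.599, 0.801, -0.0]
ft_force: [-1.0, 1.0, 1.1]
opening: 85.2
gripper_force: 0.0
```

```bash
python3 - <<'E'
from h import *
cal=get_calibration('wrist');p,d=snapshot('wrist');save('w2.png',p)
for r in mark_of('sanding_block','wrist')[:3]: print(r)
r=regions_of('sanding_block','wrist')
for q in r[:2]:
    m=q['mask'];v,u=np.nonzero(m&(d>0));a=(u-cal['cx'])/cal['fx'];b=(v-cal['cy'])/cal['fy'];th=np.hypot(a,b)
    k=np.tan(th)/th*d[v,u];c=np.stack([a*k,b*k,d[v,u]],1);P=(c-np.array(cal['t']))@np.array(cal['R'])
    T=P[abs(P[:,2]-np.percentile(P[:,2],80))<5];print(q['confidence'],len(P),T.mean(0),cv2.minAreaRect(T[:,:2].astype(np.float32)))
s=manip.get_state();print(s['time'],s['tool_pos'])
print(delta([568.5,92.5,107],np.radians(16.4)))
E
```

```text
{'centre': [571.1, 93.3, 94.7], 'confidence': 0.87}
0.88 9217 [569.17019837  96.24313491 121.59392221] ((570.4483032226562, 92.07952880859375), (45.3936653137207, 90.61532592773438), 17.00267219543457)
2.7333 [568.05167155  93.32373752 190.80031296]
(array([-0.09,  0.02,  8.38]), array([0.001, 0.   , 0.002]))
```

View pics/w2.png

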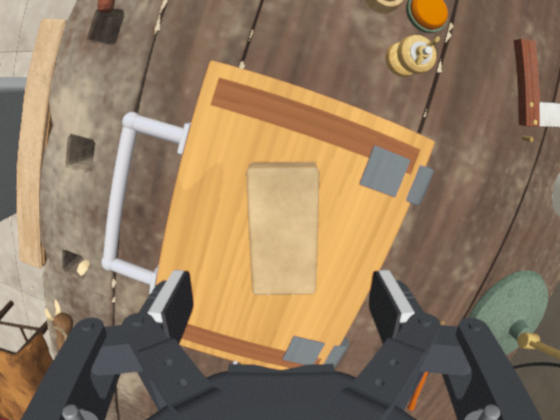

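The wrist view shows the pale block centred between the fingers at (283,228), with its long side square to the closing line. The lid bar is at the left, around (120,195). I'm going down to grip it.

Emit:
step_arm --series '[{"dx":0,"dy":0.1,"dz":1.2,"ax":0,"ay":0,"az":0.01},{"dx":0,"dy":0.15,"dz":2.6,"ax":0,"ay":0,"az":0.0},{"dx":0,"dy":0.15,"dz":4.0,"ax":0,"ay":0,"az":0},{"dx":0,"dy":0.15,"dz":5.2,"ax":0,"ay":0,"az":0},{"dx":0,"dy":0.15,"dz":6.2,"ax":0,"ay":0,"az":0},{"dx":0,"dy":0.15,"dz":7.0,"ax":0,"ay":0,"az":0},{"dx":0,"dy":0.15,"dz":7.4,"ax":0,"ay":0,"az":0},{"dx":0,"dy":0.15,"dz":7.4,"ax":0,"ay":0,"az":0},{"dx":0,"dy":0.15,"dz":7.4,"ax":0,"ay":0,"az":0}]'

```text
time: 3.48
tool_pos: [570.2, 92.6, 116.6]
ee_rot: [0.0, 0.599, 0.801, 0.0]
ft_force: [0.2, -1.2, 0.2]
opening: 85.0
gripper_force: 0.0
```

Emit:
step_arm --series '[{"dx":0,"dy":0,"dz":0,"ax":0,"ay":0,"az":0},{"dx":0,"dy":0,"dz":0,"ax":0,"ay":0,"az":0},{"dx":0,"dy":0,"dz":0,"ax":0,"ay":0,"az":0},{"dx":0,"dy":0,"dz":0,"ax":0,"ay":0,"az":0},{"dx":0,"dy":0,"dz":0,"ax":0,"ay":0,"az":0},{"dx":0,"dy":0,"dz":0,"ax":0,"ay":0,"az":0},{"dx":0,"dy":0,"dz":0,"ax":0,"ay":0,"az":0},{"dx":0,"dy":0,"dz":0,"ax":0,"ay":0,"az":0},{"dx":0,"dy":0,"dz":0,"ax":0,"ay":0,"az":0}]' --hand 3.0 --newtons 35

```text
time: 4.23
tool_pos: [570.3, 92.6, 116.8]
ee_rot: [0.0, 0.599, 0.801, 0.0]
ft_force: [-1.2, -0.4, 6.4]
opening: 45.4
gripper_force: 37.7
```

Emit:
step_arm --series '[{"dx":0,"dy":0,"dz":-0.3,"ax":0,"ay":0,"az":0},{"dx":0,"dy":0,"dz":-0.8,"ax":0,"ay":0,"az":0},{"dx":0,"dy":0,"dz":-1.6,"ax":0,"ay":0,"az":0},{"dx":0,"dy":0,"dz":-2.8,"ax":0,"ay":0,"az":0},{"dx":0,"dy":0,"dz":-4.2,"ax":0,"ay":0,"az":0},{"dx":0,"dy":-0.5,"dz":-5.4,"ax":0,"ay":0,"az":0},{"dx":-0.6,"dy":-1.5,"dz":-6,"ax":0,"ay":0,"az":0},{"dx":-2,"dy":-3,"dz":-6,"ax":0,"ay":0,"az":0},{"dx":-4,"dy":-4.6,"dz":-6,"ax":0,"ay":0,"az":0},{"dx":-6.2,"dy":-6.2,"dz":-6,"ax":0,"ay":0,"az":0},{"dx":-8.5,"dy":-7.8,"dz":-6,"ax":0,"ay":0,"az":0},{"dx":-10.9,"dy":-9.5,"dz":-6,"ax":0,"ay":0,"az":0},{"dx":-13.3,"dy":-11.2,"dz":-6,"ax":0,"ay":0,"az":0},{"dx":-15.6,"dy":-12.8,"dz":-6,"ax":0,"ay":0,"az":0},{"dx":-17.6,"dy":-14.2,"dz":-6,"ax":0,"ay":0,"az":0},{"dx":-19.1,"dy":-15.2,"dz":-5.6,"ax":0,"ay":0,"az":0},{"dx":-20,"dy":-15.8,"dz":-4.5,"ax":0,"ay":0,"az":0},{"dx":-20.1,"dy":-15.8,"dz":-3,"ax":0,"ay":0,"az":0},{"dx":-20.1,"dy":-15.8,"dz":-1.5,"ax":0,"ay":0,"az":0},{"dx":-20.1,"dy":-15.8,"dz":-0.5,"ax":0,"ay":0,"az":0}]'

```text
time: 5.9
tool_pos: [474.1, -144.6, 119.5]
ee_rot: [-0.001, 0.599, 0.801, -0.0]
ft_force: [0.2, -0.1, -2.2]
opening: 45.6
gripper_force: 36.8
```

```bash
python3 - <<'E'
from h import *
p,d=snapshot('side');save('s2.png',cv2.resize(p[130:350,150:430],(780,612))[:600])
s=manip.get_state();print(s['time'],s['tool_pos'],s['ft_force'],s['opening'])
E
```

```text
5.95 [ 473.71688074 -144.22610296  118.12236019] [-1.05590449 -0.05671675 -3.84630381] 45.10636541391611
```

View pics/s2.png

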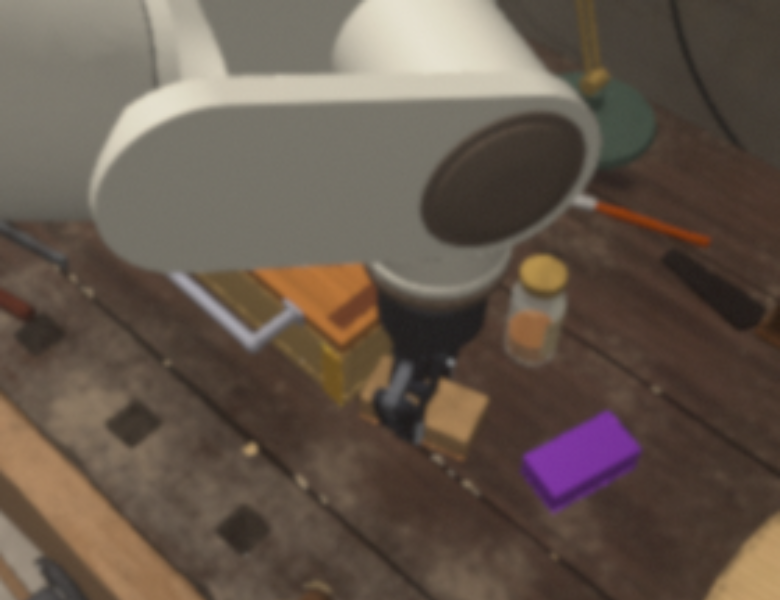

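The block (420,410) is held level over free bench, clear of the purple one (580,460). I'm lowering it and will creep the last part.

Emit:
step_arm --series '[{"dx":0,"dy":0,"dz":1,"ax":0,"ay":0,"az":0},{"dx":0,"dy":0,"dz":2.4,"ax":0,"ay":0,"az":0},{"dx":0,"dy":0,"dz":4,"ax":0,"ay":0,"az":0},{"dx":0,"dy":0,"dz":5.6,"ax":0,"ay":0,"az":0},{"dx":0,"dy":0,"dz":7,"ax":0,"ay":0,"az":0},{"dx":0,"dy":0,"dz":8,"ax":0,"ay":0,"az":0},{"dx":0,"dy":0,"dz":8.6,"ax":0,"ay":0,"az":0},{"dx":0,"dy":0,"dz":9,"ax":0,"ay":0,"az":0},{"dx":0,"dy":0,"dz":9.3,"ax":0,"ay":0,"az":0},{"dx":0,"dy":0,"dz":9.4,"ax":0,"ay":0,"az":0},{"dx":0,"dy":0,"dz":9.4,"ax":0,"ay":0,"az":0},{"dx":0,"dy":0,"dz":9.4,"ax":0,"ay":0,"az":0}]'

```text
time: 6.95
tool_pos: [475.4, -144.9, 27.8]
ee_rot: [0.0, 0.599, 0.801, 0.0]
ft_force: [-0.5, 0.8, -1.3]
opening: 45.4
gripper_force: 36.8
```

Emit:
step_arm --series '[{"dx":0,"dy":0,"dz":0.1,"ax":0,"ay":0,"az":0},{"dx":0,"dy":0,"dz":0.2,"ax":0,"ay":0,"az":0},{"dx":0,"dy":0,"dz":0.3,"ax":0,"ay":0,"az":0},{"dx":0,"dy":0,"dz":0.3,"ax":0,"ay":0,"az":0},{"dx":0,"dy":0,"dz":0.3,"ax":0,"ay":0,"az":0}]'

```text
time: 7.37
tool_pos: [475.1, -144.8, 24.3]
ee_rot: [-0.0, 0.599, 0.801, -0.0]
ft_force: [0.8, -0.3, -1.7]
opening: 45.2
gripper_force: 36.8
```

Still about 1 mm above the bench, going by the force.

Emit:
step_arm --series '[{"dx":0,"dy":0,"dz":0.05,"ax":0,"ay":0,"az":0},{"dx":0,"dy":0,"dz":0.08,"ax":0,"ay":0,"az":0},{"dx":0,"dy":0,"dz":0.08,"ax":0,"ay":0,"az":0},{"dx":0,"dy":0,"dz":0.08,"ax":0,"ay":0,"az":0}]'

```text
time: 7.7
tool_pos: [475.2, -144.8, 24.0]
ee_rot: [0.0, 0.599, 0.801, -0.0]
ft_force: [-4.1, 1.7, 9.8]
opening: 45.0
gripper_force: 38.0
```

Contact at about 10 N, so I'm releasing and rising.

Emit:
step_arm --series '[{"dx":0,"dy":0,"dz":0,"ax":0,"ay":0,"az":0},{"dx":0,"dy":0,"dz":0,"ax":0,"ay":0,"az":0},{"dx":0,"dy":0,"dz":0,"ax":0,"ay":0,"az":0},{"dx":0,"dy":0,"dz":0,"ax":0,"ay":0,"az":0},{"dx":0,"dy":0,"dz":0,"ax":0,"ay":0,"az":0},{"dx":0,"dy":0,"dz":0,"ax":0,"ay":0,"az":0},{"dx":0,"dy":0,"dz":-0.5,"ax":0,"ay":0,"az":0},{"dx":0,"dy":0,"dz":-1.5,"ax":0,"ay":0,"az":0},{"dx":0,"dy":0,"dz":-3,"ax":0,"ay":0,"az":0},{"dx":0,"dy":0,"dz":-5,"ax":0,"ay":0,"az":0},{"dx":0,"dy":0,"dz":-7.5,"ax":0,"ay":0,"az":0},{"dx":0,"dy":0,"dz":-10,"ax":0,"ay":0,"az":0},{"dx":0,"dy":0,"dz":-12.5,"ax":0,"ay":0,"az":0},{"dx":0,"dy":0,"dz":-14,"ax":0,"ay":0,"az":0},{"dx":0,"dy":0,"dz":-14,"ax":0,"ay":0,"az":0}]' --hand 8.0

```text
time: 8.95
tool_pos: [476.3, -145.3, 167.9]
ee_rot: [0.003, 0.599, 0.801, 0.0]
ft_force: [0.9, -0.4, 0.6]
opening: 80.0
gripper_force: 0.0
```

```bash
python3 - <<'E'
from h import *
p,d=snapshot('wrist')
for r in mark_of('sanding_block','wrist')[:3]: print(r)
s=manip.get_state();print(s['time'],s['tool_pos'])
print(delta([436.3,72,150],-0.037))
E
```

```text
{'centre': [572.0, -236.7, 0.1], 'confidence': 0.77}
{'centre': [477.1, -142.9, -1.0], 'confidence': 0.61}
{'centre': [646.1, -134.3, 0.3], 'confidence': 0.26}
9.05 [ 475.2604109  -144.83743172  164.37819491]
(array([21.9 ,  2.38,  1.42]), array([0.001, 0.001, 0.323]))
```

The block lies on the bench at about (477,-143). Next is the bar.

Emit:
step_arm --series '[{"dx":1,"dy":0.1,"dz":0,"ax":0,"ay":0,"az":0.02},{"dx":3,"dy":0.3,"dz":0,"ax":0,"ay":0,"az":0.05},{"dx":5.5,"dy":0.6,"dz":0,"ax":0,"ay":0,"az":0.08},{"dx":8.3,"dy":0.9,"dz":0,"ax":0,"ay":0,"az":0.12},{"dx":11.1,"dy":1.2,"dz":0,"ax":0,"ay":0,"az":0.16},{"dx":13.9,"dy":1.5,"dz":0,"ax":0,"ay":0,"az":0.2},{"dx":16.7,"dy":1.8,"dz":0,"ax":0,"ay":0,"az":0.25},{"dx":19.2,"dy":2.1,"dz":0.5,"ax":0,"ay":0,"az":0.29},{"dx":21,"dy":2.3,"dz":1,"ax":0,"ay":0,"az":0.31},{"dx":21.9,"dy":2.4,"dz":1.4,"ax":0,"ay":0,"az":0.323},{"dx":21.9,"dy":2.4,"dz":1.4,"ax":0,"ay":0,"az":0.323},{"dx":21.9,"dy":2.4,"dz":1.4,"ax":0,"ay":0,"az":0.323}]' --hand 4.0

```text
time: 10.05
tool_pos: [436.0, 72.2, 148.9]
ee_rot: [-0.0, 0.72, 0.694, -0.001]
ft_force: [0.6, -0.2, 0.2]
opening: 40.3
gripper_force: 0.0
```

```bash
python3 - <<'E'
from h import *
cal=get_calibration('wrist');p,d=snapshot('wrist');save('w3.png',p)
for r in mark_of('lid_bar','wrist')[:3]: print(r)
for r in mark_of('hinge','wrist')[:3]: print(r)
v,u=np.nonzero(d>0);a=(u-cal['cx'])/cal['fx'];b=(v-cal['cy'])/cal['fy'];th=np.hypot(a,b)+1e-9
k=np.tan(th)/th*d[v,u];P=(np.stack([a*k,b*k,d[v,u]],1)-np.array(cal['t']))@np.array(cal['R'])
B=P[(P[:,0]>420)&(P[:,0]<452)&(P[:,2]>74)&(P[:,2]<98)]
for lo in range(20,130,15):
    q=B[(B[:,1]>=lo)&(B[:,1]<lo+15)]
    if len(q)>5: print(lo,len(q),q.mean(0).round(1),q.min(0).round(1),q.max(0).round(1))
s=manip.get_state();print(s['time'],s['tool_pos'],delta([436.3,72,86],-0.037))
E
```

```text
{'centre': [436.7, 68.7, 85.1], 'confidence': 0.79}
{'centre': [655.6, 62.9, 82.3], 'confidence': 0.78}
{'centre': [432.4, 70.1, 82.8], 'confidence': 0.49}
20 330 [436.3  27.5  89.7] [430.2  20.   85.4] [442.2  35.   92. ]
35 346 [436.8  42.5  89.8] [430.9  35.1  85.8] [442.5  49.8  92.2]
50 396 [437.6  57.5  89.7] [431.5  50.   84.7] [443.6  64.9  92.6]
65 421 [438.1  72.5  89.8] [432.2  65.   85.4] [443.9  80.   92.7]
80 449 [438.6  87.6  89.9] [432.8  80.   86.4] [444.2  95.   92.8]
95 499 [438.9 102.7  89.7] [432.9  95.   84.1] [445.3 110.   93.5]
110 533 [439.6 117.6  89.6] [433.5 110.1  84.9] [445.6 125.   92.6]
125 774 [442.3 132.5  90.2] [432.7 125.   84.6] [452.  140.   93.9]
10.2 [436.51986093  71.40553326 149.469499  ] (array([ 0.06, -0.02,  6.35]), array([-0.,  0., -0.]))
```

View pics/w3.png

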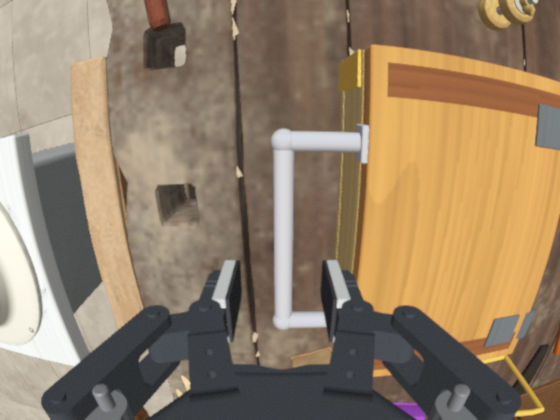

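The wrist view shows the bar at (283,230) midway between the narrowed fingers, and the right finger fits into the gap to the lid edge at (350,240). I'm going down and closing.

Emit:
step_arm --series '[{"dx":0,"dy":0.1,"dz":1,"ax":0,"ay":0,"az":0},{"dx":0,"dy":0.1,"dz":2.4,"ax":0,"ay":0,"az":0},{"dx":0,"dy":0.1,"dz":3.8,"ax":0,"ay":0,"az":0},{"dx":0,"dy":0.1,"dz":5,"ax":0,"ay":0,"az":0},{"dx":0,"dy":0.1,"dz":6,"ax":0,"ay":0,"az":0},{"dx":0,"dy":0.1,"dz":6.45,"ax":0,"ay":0,"az":0},{"dx":0,"dy":0.1,"dz":6.45,"ax":0,"ay":0,"az":0},{"dx":0,"dy":0.1,"dz":6.45,"ax":0,"ay":0,"az":0}]'

```text
time: 10.87
tool_pos: [437.5, 71.9, 85.1]
ee_rot: [0.0, 0.72, 0.694, -0.0]
ft_force: [-0.0, 0.9, 0.3]
opening: 39.9
gripper_force: 0.0
```

Emit:
step_arm --series '[{"dx":0,"dy":0,"dz":0,"ax":0,"ay":0,"az":0},{"dx":0,"dy":0,"dz":0,"ax":0,"ay":0,"az":0},{"dx":0,"dy":0,"dz":0,"ax":0,"ay":0,"az":0},{"dx":0,"dy":0,"dz":0,"ax":0,"ay":0,"az":0},{"dx":0,"dy":0,"dz":0,"ax":0,"ay":0,"az":0},{"dx":0,"dy":0,"dz":0,"ax":0,"ay":0,"az":0},{"dx":0,"dy":0,"dz":0,"ax":0,"ay":0,"az":0},{"dx":0,"dy":0,"dz":0,"ax":0,"ay":0,"az":0}]' --hand 0.4 --newtons 40

```text
time: 11.53
tool_pos: [437.3, 72.0, 85.1]
ee_rot: [-0.0, 0.72, 0.694, -0.0]
ft_force: [-4.6, -0.1, 5.1]
opening: 10.4
gripper_force: 39.2
```

```bash
python3 - <<'E'
from h import *
s=manip.get_state();print(s['time'],s['tool_pos'],s['ee_rot'],s['ft_force'])
c=0.3
for a in np.r_[np.arange(0,1.101,0.05),0.825]:
    print(round(a,3),'dy',round(21.8*(1-np.cos(a)),2),'dz',round(-21.8*np.sin(a),2))
E
```

```text
11.5333 [437.32862793  72.04405551  85.07182747] [-1.75970341e-05  7.20042651e-01  6.93929805e-01 -8.43443993e-05] [-4.63587683 -0.12760961  5.12288335]
0.0 dy 0.0 dz -0.0
0.05 dy 0.03 dz -1.09
0.1 dy 0.11 dz -2.18
0.15 dy 0.24 dz -3.26
0.2 dy 0.43 dz -4.33
0.25 dy 0.68 dz -5.39
0.3 dy 0.97 dz -6.44
0.35 dy 1.32 dz -7.48
0.4 dy 1.72 dz -8.49
0.45 dy 2.17 dz -9.48
0.5 dy 2.67 dz -10.45
0.55 dy 3.21 dz -11.39
0.6 dy 3.81 dz -12.31
0.65 dy 4.45 dz -13.19
0.7 dy 5.13 dz -14.04
0.75 dy 5.85 dz -14.86
0.8 dy 6.61 dz -15.64
0.85 dy 7.41 dz -16.38
0.9 dy 8.25 dz -17.08
0.95 dy 9.12 dz -17.73
1.0 dy 10.02 dz -18.34
1.05 dy 10.95 dz -18.91
1.1 dy 11.91 dz -19.43
0.825 dy 7.01 dz -16.01
```

Emit:
step_arm --series '[{"dx":0,"dy":0,"dz":-0.5,"ax":0,"ay":0,"az":0},{"dx":0,"dy":0.03,"dz":-1.09,"ax":0,"ay":0,"az":0},{"dx":0,"dy":0.06,"dz":-1.63,"ax":0,"ay":0,"az":0},{"dx":0,"dy":0.11,"dz":-2.18,"ax":0,"ay":0,"az":0},{"dx":0,"dy":0.17,"dz":-2.72,"ax":0,"ay":0,"az":0},{"dx":0,"dy":0.24,"dz":-3.26,"ax":0,"ay":0,"az":0},{"dx":0,"dy":0.33,"dz":-3.8,"ax":0,"ay":0,"az":0},{"dx":0,"dy":0.43,"dz":-4.33,"ax":0,"ay":0,"az":0},{"dx":0,"dy":0.55,"dz":-4.86,"ax":0,"ay":0,"az":0},{"dx":0,"dy":0.68,"dz":-5.39,"ax":0,"ay":0,"az":0},{"dx":0,"dy":0.82,"dz":-5.92,"ax":0,"ay":0,"az":0},{"dx":0,"dy":0.97,"dz":-6.44,"ax":0,"ay":0,"az":0},{"dx":0,"dy":1.14,"dz":-6.96,"ax":0,"ay":0,"az":0},{"dx":0,"dy":1.32,"dz":-7.48,"ax":0,"ay":0,"az":0},{"dx":0,"dy":1.52,"dz":-7.99,"ax":0,"ay":0,"az":0},{"dx":0,"dy":1.72,"dz":-8.49,"ax":0,"ay":0,"az":0},{"dx":0,"dy":1.72,"dz":-8.49,"ax":0,"ay":0,"az":0},{"dx":0,"dy":1.72,"dz":-8.49,"ax":0,"ay":0,"az":0}]'

```text
time: 13.03
tool_pos: [453.6, 71.4, 170.4]
ee_rot: [-0.001, 0.72, 0.694, -0.001]
ft_force: [-14.7, 0.1, 5.2]
opening: 10.4
gripper_force: 39.3
```

The force along x shows the path is about 1 mm too far towards the hinge. I'm easing that out and going on to 0.8 rad.

Emit:
step_arm --series '[{"dx":0,"dy":-0.06,"dz":0,"ax":0,"ay":0,"az":0},{"dx":0,"dy":0.1,"dz":-0.5,"ax":0,"ay":0,"az":0},{"dx":0,"dy":0.33,"dz":-0.99,"ax":0,"ay":0,"az":0},{"dx":0,"dy":0.57,"dz":-1.48,"ax":0,"ay":0,"az":0},{"dx":0,"dy":0.83,"dz":-1.96,"ax":0,"ay":0,"az":0},{"dx":0,"dy":1.1,"dz":-2.43,"ax":0,"ay":0,"az":0},{"dx":0,"dy":1.37,"dz":-2.9,"ax":0,"ay":0,"az":0},{"dx":0,"dy":1.67,"dz":-3.36,"ax":0,"ay":0,"az":0},{"dx":0,"dy":1.97,"dz":-3.82,"ax":0,"ay":0,"az":0},{"dx":0,"dy":2.29,"dz":-4.26,"ax":0,"ay":0,"az":0},{"dx":0,"dy":2.61,"dz":-4.7,"ax":0,"ay":0,"az":0},{"dx":0,"dy":2.95,"dz":-5.13,"ax":0,"ay":0,"az":0},{"dx":0,"dy":3.29,"dz":-5.55,"ax":0,"ay":0,"az":0},{"dx":0,"dy":3.65,"dz":-5.96,"ax":0,"ay":0,"az":0},{"dx":0,"dy":4.01,"dz":-6.37,"ax":0,"ay":0,"az":0},{"dx":0,"dy":4.39,"dz":-6.76,"ax":0,"ay":0,"az":0},{"dx":0,"dy":4.77,"dz":-7.15,"ax":0,"ay":0,"az":0},{"dx":0,"dy":4.77,"dz":-7.15,"ax":0,"ay":0,"az":0},{"dx":0,"dy":4.77,"dz":-7.15,"ax":0,"ay":0,"az":0}]'

```text
time: 14.62
tool_pos: [501.3, 69.8, 243.9]
ee_rot: [-0.0, 0.72, 0.694, -0.0]
ft_force: [-28.5, 0.2, 26.2]
opening: 10.4
gripper_force: 40.7
```

```bash
python3 - <<'E'
from h import *
s=manip.get_state();print(s['time'],s['tool_pos'],s['ft_force'],s['opening'])
b=np.array(s['tool_pos']);h=np.array([655.4,64,84])
print('ang',np.arctan2(b[2]-84,655.4-b[0]),np.hypot(b[2]-84,655.4-b[0]))
E
```

```text
14.6167 [501.28229676  69.76481061 243.90196325] [-28.46422523   0.18727158  26.2323634 ] 10.366634206778233
ang 0.8038161370575099 222.08310224418705
```

The force is purely radial, about 39 N outward from the hinge. I'm backing off 2.7 mm radially and then checking the lid's real angle.

Emit:
step_arm --series '[{"dx":0,"dy":-0.06,"dz":-0.07,"ax":0,"ay":0,"az":0},{"dx":0,"dy":-0.12,"dz":-0.13,"ax":0,"ay":0,"az":0},{"dx":0,"dy":-0.19,"dz":-0.2,"ax":0,"ay":0,"az":0},{"dx":0,"dy":-0.19,"dz":-0.2,"ax":0,"ay":0,"az":0},{"dx":0,"dy":-0.19,"dz":-0.2,"ax":0,"ay":0,"az":0}]'

```text
time: 15.03
tool_pos: [500.6, 69.7, 243.8]
ee_rot: [0.0, 0.72, 0.694, 0.0]
ft_force: [-0.9, 1.9, -1.6]
opening: 10.3
gripper_force: 39.7
```

```bash
python3 - <<'E'
from h import *
p,d=snapshot('side');np.savez('side2.npz',p=p,d=d);save('s3.png',cv2.resize(p[80:290,180:460],(800,600)))
for n in ['lid_bar','hinge','lid']:
    for r in mark_of(n,'side')[:2]: print(n,r)
c=get_calibration('wrist');w,dw=snapshot('wrist');np.savez('w4.npz',p=w,d=dw,**c)
for r in mark_of('lid_bar','wrist')[:2]: print('wrist',r)
s=manip.get_state();print(s['time'],s['tool_pos'],s['ft_force'],s['opening'])
# lid plane from wrist depth
v,u=np.nonzero(dw>0);a=(u-c['cx'])/c['fx'];b=(v-c['cy'])/c['fy'];th=np.hypot(a,b)+1e-9
k=np.tan(th)/th*dw[v,u];P=(np.stack([a*k,b*k,dw[v,u]],1)-np.array(c['t']))@np.array(c['R'])
np.save('P4.npy',P)
L=P[(P[:,0]>545)&(P[:,0]<640)&(P[:,1]>80)&(P[:,1]<160)&(P[:,2]>90)&(P[:,2]<230)]
if len(L)>50:
    m=np.median(L,0);q=np.c_[L[:,0],L[:,1],np.ones(len(L))];x=np.linalg.lstsq(q,L[:,2],rcond=None)[0];res=L[:,2]-q@x
    print(len(L),'tilt',np.arctan(-x[0]),res.std())
E
```

```text
lid_bar {'centre': [500.6, 66.6, 234.2], 'confidence': 0.69}
hinge {'centre': [653.1, 67.8, 84.5], 'confidence': 0.96}Traceback (most recent call last):
  File "<stdin>", line 4, in <module>
ValueError: it knows: drying_box, hinge, jar, lid_bar, rosin, sanding_block, spool_clamp
```

View pics/s3.png

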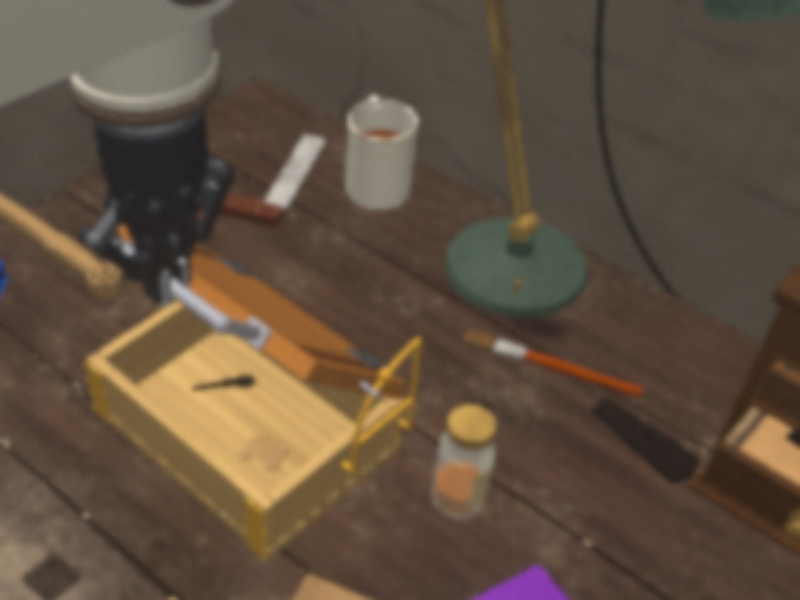

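The side view shows the lid raised with the bar held at (200,300). The pointer at (372,390) is still below the stud, and the jar is untouched. Next I measure the lid's tilt from depth.

```bash
cat > tilt.py <<'E'
from h import *
def tilt():
    c=get_calibration('wrist');w,dw=snapshot('wrist')
    v,u=np.nonzero(dw>0);a=(u-c['cx'])/c['fx'];b=(v-c['cy'])/c['fy'];th=np.hypot(a,b)+1e-9
    k=np.tan(th)/th*dw[v,u];P=(np.stack([a*k,b*k,dw[v,u]],1)-np.array(c['t']))@np.array(c['R'])
    np.save('P.npy',P);save('wt.png',w)
    y=-0.037;e=np.array([np.cos(y),np.sin(y)]);f=np.array([-e[1],e[0]])
    X=(P[:,:2]-[655.3,64])@e;Y=(P[:,:2]-[655.3,64])@f;Z=P[:,2]-84
    r=np.hypot(X,Z);an=np.arctan2(Z,-X)
    m=(r>60)&(r<165)&(abs(Y)<105)&(an>0.2)
    L=np.c_[X,Z][m];print('n',len(L))
    for _ in range(6):
        q=np.c_[L[:,0],np.ones(len(L))];k=np.polyfit(L[:,0],L[:,1],1);res=abs(L[:,1]-np.polyval(k,L[:,0]))
        s=res<max(3,1.5*np.median(res)); 
        L=L[s]
    print('lid tilt',np.arctan(-k[0]),'n',len(L),'std',res[s].std(),'offset of surface from hinge',k[1]*np.cos(np.arctan(k[0])))
    mb=(abs(Y)<60)&(abs(Y)>14)&(r>205)&(r<232)&(an>0.3)
    B=np.c_[X,Z][mb]
    if len(B): print('bar pts',len(B),B.mean(0)+[655.3,84],B.min(0)+[655.3,84],B.max(0)+[655.3,84],'ang',np.median(an[mb]))
    s=manip.get_state();print(s['time'],s['tool_pos'].round(1),s['ft_force'].round(1),s['opening'])
if __name__=='__main__': tilt()
E
python3 tilt.py
```

```text
n 14903
lid tilt 0.7808393574537291 n 14903 std 0.2927199329118576 offset of surface from hinge 10.371628242292854
bar pts 4343 [501.48973605 243.14658518] [494.06787452 227.98554416] [514.66178353 247.04275273] ang 0.806055515402035
15.2333 [500.4  69.7 243.5] [-1.2  2.1 -1.4] 10.580157237303599
```

The lid is at 0.78 rad, with the bar sitting about 5 mm below the TCP, well inside the pads. I'm going on slowly to 0.98 and will check again.

Emit:
step_arm --series '[{"dx":0,"dy":0.3,"dz":-0.3,"ax":0,"ay":0,"az":0},{"dx":0,"dy":0.61,"dz":-0.59,"ax":0,"ay":0,"az":0},{"dx":0,"dy":0.93,"dz":-0.88,"ax":0,"ay":0,"az":0},{"dx":0,"dy":1.26,"dz":-1.17,"ax":0,"ay":0,"az":0},{"dx":0,"dy":1.59,"dz":-1.45,"ax":0,"ay":0,"az":0},{"dx":0,"dy":1.93,"dz":-1.73,"ax":0,"ay":0,"az":0},{"dx":0,"dy":2.27,"dz":-2.0,"ax":0,"ay":0,"az":0},{"dx":0,"dy":2.62,"dz":-2.26,"ax":0,"ay":0,"az":0},{"dx":0,"dy":2.98,"dz":-2.51,"ax":0,"ay":0,"az":0},{"dx":0,"dy":3.34,"dz":-2.76,"ax":0,"ay":0,"az":0},{"dx":0,"dy":3.34,"dz":-2.76,"ax":0,"ay":0,"az":0},{"dx":0,"dy":3.34,"dz":-2.76,"ax":0,"ay":0,"az":0}]'

```text
time: 16.23
tool_pos: [534.0, 68.6, 272.3]
ee_rot: [0.0, 0.72, 0.694, 0.0]
ft_force: [-7.6, 2.8, 10.2]
opening: 10.5
gripper_force: 40.0
```

```bash
python3 tilt.py
```

```text
n 10263
lid tilt 0.9806532383945166 n 10263 std 0.3148530840505046 offset of surface from hinge 10.273766710862933
bar pts 4273 [534.95706345 270.78208207] [527.56855386 254.765202  ] [546.90021369 274.65895357] ang 1.001311127890697
16.2833 [534.   68.6 272.2] [-8.7  3.  10.8] 10.536323876199544
```

Emit:
step_arm --series '[{"dx":0,"dy":0.14,"dz":-0.18,"ax":0,"ay":0,"az":0},{"dx":0,"dy":0.32,"dz":-0.31,"ax":0,"ay":0,"az":0},{"dx":0,"dy":0.5,"dz":-0.43,"ax":0,"ay":0,"az":0},{"dx":0,"dy":0.68,"dz":-0.54,"ax":0,"ay":0,"az":0},{"dx":0,"dy":0.87,"dz":-0.65,"ax":0,"ay":0,"az":0},{"dx":0,"dy":1.06,"dz":-0.76,"ax":0,"ay":0,"az":0},{"dx":0,"dy":1.25,"dz":-0.87,"ax":0,"ay":0,"az":0},{"dx":0,"dy":1.43,"dz":-0.98,"ax":0,"ay":0,"az":0},{"dx":0,"dy":1.62,"dz":-1.09,"ax":0,"ay":0,"az":0},{"dx":0,"dy":1.82,"dz":-1.19,"ax":0,"ay":0,"az":0},{"dx":0,"dy":2.0,"dz":-1.29,"ax":0,"ay":0,"az":0},{"dx":0,"dy":2.0,"dz":-1.29,"ax":0,"ay":0,"az":0},{"dx":0,"dy":2.0,"dz":-1.29,"ax":0,"ay":0,"az":0},{"dx":0,"dy":2.0,"dz":-1.29,"ax":0,"ay":0,"az":0}]'

```text
time: 17.45
tool_pos: [553.9, 67.8, 284.7]
ee_rot: [0.0, 0.72, 0.694, 0.0]
ft_force: [-5.4, 3.2, 7.1]
opening: 10.6
gripper_force: 39.8
```

```bash
python3 tilt.py; python3 - <<'E'
from h import *
p,d=snapshot('side');save('s4.png',cv2.resize(p[170:260,250:370],(800,600),interpolation=cv2.INTER_CUBIC))
E
```

```text
n 8107
lid tilt 1.086575882002029 n 8107 std 0.35400694165173824 offset of surface from hinge 10.28126318370509
bar pts 4245 [554.85011411 282.6913928 ] [547.49441602 266.31290754] [566.07805487 286.71520888] ang 1.1054002421680207
17.5 [553.9  67.8 284.6] [-6.   2.6  7.4] 10.366055630036644
```

View pics/s4.png

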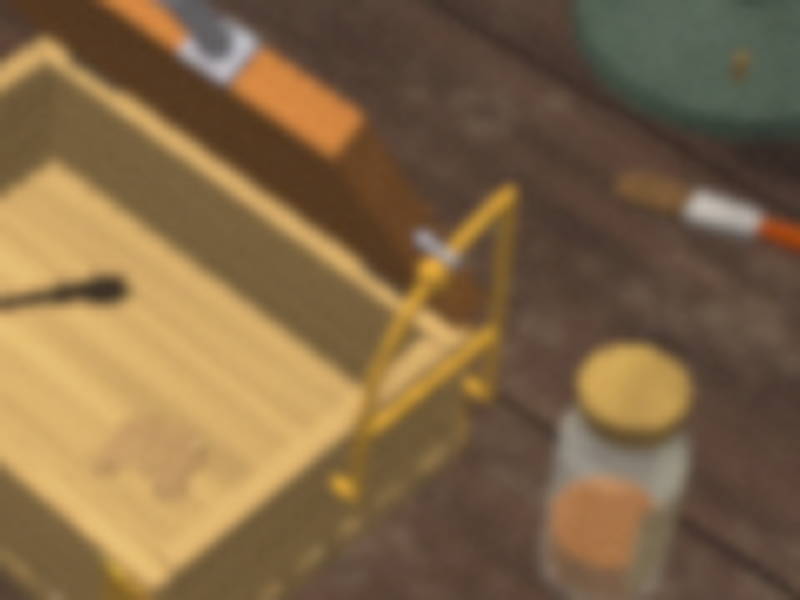

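The pointer pin at (436,245) stands just past the stud at (432,270), and the lid is held at 1.087 rad. I'm easing it back to 0.825 rad.

Emit:
step_arm --series '[{"dx":0,"dy":-0.25,"dz":0.11,"ax":0,"ay":0,"az":0},{"dx":0,"dy":-0.54,"dz":0.25,"ax":0,"ay":0,"az":0},{"dx":0,"dy":-0.92,"dz":0.46,"ax":0,"ay":0,"az":0},{"dx":0,"dy":-1.29,"dz":0.69,"ax":0,"ay":0,"az":0},{"dx":0,"dy":-1.66,"dz":0.92,"ax":0,"ay":0,"az":0},{"dx":0,"dy":-2.03,"dz":1.16,"ax":0,"ay":0,"az":0},{"dx":0,"dy":-2.39,"dz":1.41,"ax":0,"ay":0,"az":0},{"dx":0,"dy":-2.74,"dz":1.66,"ax":0,"ay":0,"az":0},{"dx":0,"dy":-3.09,"dz":1.92,"ax":0,"ay":0,"az":0},{"dx":0,"dy":-3.44,"dz":2.19,"ax":0,"ay":0,"az":0},{"dx":0,"dy":-3.78,"dz":2.46,"ax":0,"ay":0,"az":0},{"dx":0,"dy":-4.11,"dz":2.75,"ax":0,"ay":0,"az":0},{"dx":0,"dy":-4.44,"dz":3.03,"ax":0,"ay":0,"az":0},{"dx":0,"dy":-4.58,"dz":3.15,"ax":0,"ay":0,"az":0},{"dx":0,"dy":-4.68,"dz":3.25,"ax":0,"ay":0,"az":0},{"dx":0,"dy":-4.68,"dz":3.25,"ax":0,"ay":0,"az":0},{"dx":0,"dy":-4.68,"dz":3.25,"ax":0,"ay":0,"az":0},{"dx":0,"dy":-4.68,"dz":3.25,"ax":0,"ay":0,"az":0}]'

```text
time: 19.05
tool_pos: [507.2, 69.3, 251.4]
ee_rot: [0.0, 0.72, 0.694, -0.0]
ft_force: [3.7, 1.5, -4.4]
opening: 10.5
gripper_force: 39.5
```

```bash
python3 tilt.py; python3 - <<'E'
from h import *
snapshot('top')
for n in ['sanding_block','jar','spool_clamp','rosin']:
    for r in mark_of(n,'top')[:3]: print(n,r)
E
```

```text
n 13884
lid tilt 0.822898313745689 n 13884 std 0.3009078869918993 offset of surface from hinge 10.375286388988318
bar pts 4314 [508.11812248 249.49888052] [500.26230983 233.70553479] [521.18310508 253.22403377] ang 0.8474684067427788
19.1 [507.2  69.3 251.4] [ 5.3  1.1 -4.3] 10.081356621541028
sanding_block {'centre': [571.2, -238.0, -3.3], 'confidence': 0.93}
sanding_block {'centre': [494.8, 401.8, -0.3], 'confidence': 0.83}
sanding_block {'centre': [476.4, -147.7, 2.2], 'confidence': 0.7}
jar {'centre': [645.2, -129.7, -1.8], 'confidence': 0.71}
spool_clamp {'centre': [646.8, 252.8, -1.4], 'confidence': 0.66}
rosin {'centre': [652.9, 313.1, -1.4], 'confidence': 0.73}
```

The lid is held still at 0.823 rad, about 10° below the balance point. The block is flat on the bench and the bystanders have not moved, so I'm handing the job in.

```bash
python3 -c "
from cell import workorder
print(workorder.sign_off())"
```

```text
the job is handed in; nothing more can be done
None
```

The job is handed in: the block lies flat on the bench, the lid was raised past the stud to 1.087 rad and eased back, and the arm still grips the bar with the lid held at 0.823 rad, with the jar, spool clamp and rosin where they were.

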